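# Prop the spoon drawer open on its stay

### The arm

A 7-joint arm with a two-finger parallel gripper is mounted at the origin on the work surface. World frame = base frame: x ahead of the robot, y to its left, z up, the work surface at z = 0. Lengths are in m, angles in rad, forces in N, time in s.
With the tool pointing down it reaches from about 0.425 to 0.8 m from the base axis. Payload 8.3 kg.
Tool frame: the origin (TCP) lies where the fingers leave the gripper's body, on its centre line; the fingertips stand 73 mm ahead of it and the grasp point (between the pads) lies 54 mm ahead of it; z points along the fingers, y is the direction in which the jaws open and shut (so a half turn about z gives the same grasp; the last joint's range is limited). The gripper opens to 85 mm and grips with 20 to 120 N. Pads are 22 mm wide; open, the fingers measure 114 mm over their backs; the gripper's body (76 mm by 85 mm) begins 54 mm behind the grasp point. The pads swing forward as they close: fully open they stand 13 mm farther back than shut.
Start: joints at [1.084, 0.383, 0.016, 1.37, -0.006, 1.388, -0.046], TCP at [0.257, -0.57, 0.304] pointing down, gripper open.
Joint ranges: [-2.95, 2.95], [-0.25, 2.06], [-1.52, 1.56], [0.18, 2.33], [-1.44, 4.58], [0.02, 2.06], [-3.01, 3.01]. Speed limits (rad/s): [2.39, 2.39, 3.01, 3.01, 3.14, 3.14, 3.14].

### API

Orientations are given as a unit quaternion [x, y, z, w].
In Python, from workcell import * gives the robot as it stands.
- The arm moves only by the tool send_rows, never from a script. Its argument "moves" is a list of rows, each a list of 3 entries, a list of its own where there are three numbers: the turn, a rotation vector about the world's x, y, z in rad, then the shift along the world's x, y, z in m, then the opening, from 0 (shut) to 1 (fully open). In form: [[[rx, ry, rz], [x, y, z], gripper], ...]. A call has 1 to 20 rows; each row shifts and turns the commanded pose from where the row before left it; what a row does not reach is not made up. A row lasts 1/8 s, in which the tool goes at most 62.5 mm and 10.7 degrees, less where a joint would pass 70% of its speed; a pose out of reach is approached as far as the arm can. A call is refused whole if a number of a shift passes 0.0625 or a number of a turn 0.188, either way. A call with a gripper value outside its range is refused whole. The fingers move at their own pace and stop on an object; "newtons" is the grip in N (left out, the last holds). Time passes only in rows, so rows that do not move let the fingers close. It gives the time, the measured TCP pose, the force and the opening at its end, in the units of the state.
- sense(): the state, without advancing time (a new reading comes with each control period).
- camera(name): name is "side" or "top" or "wrist"; returns a dict with "image" (384x512x3 uint8, blue, green, red), "vfov" (degrees; the focal length in pixels is half the picture's height over the tangent of half this angle, whatever the lens; pixels are square), "cx", "cy" (the principal point, pixels), "k1" (the pictures are not rectified: a ray, as slopes to the right and down, at radius r is drawn at 1 + k1 r^2 times it, then the intrinsics apply), "R" (3x3) and "t" (3): a world point X has camera coordinates R X + t. Camera axes: x right, y down, z forward; pixel columns grow to the right and rows downward; lengths in m; the calibration is good to about 2 mm. A picture is of the moment at which its call begins. There is no depth.
- finish_job(): hands the job in, once; it reports no verdict.
The state is a dict: "t": time; "q": joint angles; "dq": joint speeds; "tau": joint torques, N m; "eef_pos": TCP position; "ee_rot": TCP orientation; "force": force on the tool from outside, world axes, zero at the start; "torque": the same for the moment, N m; "grip_width": finger opening in m.
Only numpy, scipy, OpenCV 4.12 (cv2) and the standard library are available. Lean on these libraries where they do the work, as an engineer would, in place of code of your own. Each camera call takes 0.05 s, during which the arm holds its last target.

### The job

The spoon drawer has rolled part-way in under the counter. Pull it further out, then lift its steel stay by the black ball knob, swing it round to the fixed brass peg and drop the middle hole, the one ringed in yellow, fully down over the peg so that it holds the drawer at that width, and let go. Leave the sippy cup where it stands on the counter and keep the ramekin upright in the drawer.

Things in the scene. Friction and masses are not known exactly. Their poses are not given: they have to be found in the camera images.
- cabinet: Low white cabinet, 470 mm wide, with a 30 mm thick pale quartz counter on top (underside 180 mm, top 210 mm above the work surface). Fixed. Origin on the work surface under the middle of its front face; x points into the cabinet (the way the drawer closes), y to the left, z up.
- counter_edge (a point): Middle of the counter's lower front edge, 180 mm up, 15 mm in front of the cabinet's face; the edge runs 470 mm along y, centred here. Axes as the cabinet's. With the stay on the peg, the ball knob is 17 to 33 mm in front of this edge and its centre 45 mm lower, so a gripper there must lean back from the counter, 20 to 50 degrees from vertical.
- drawer (a joint): How far the drawer is pulled out beyond its innermost stop, m, 0 to 0.17; grows as the drawer moves along the cabinet's -x. Slides with 4 N of friction (plus 12 N per m/s) and stays where left.
- drawer_floor (a point): In the drawer, on its inner floor (27 mm above the work surface) at the middle of the front panel's back. The wooden drawer is 330 mm wide; side walls reach 85 mm; green front panel 18 mm thick, 100 mm high, no handle. A wooden cutlery insert with two baby forks begins 122 mm behind the panel, 63 mm high.
- drawer_edge (a point): On the top edge of the drawer's front panel, middle of its 18 mm thickness, 100 mm right (-y) of the panel's middle, 100 mm above the work surface. Axes as the cabinet's. The panel can be pinched here from above, a finger on each side; nothing stands within 75 mm behind the panel here.
- stay_hinge (a point): Hinge of the stay, on the drawer's left wall just behind the panel, 104 mm up; moves with the drawer. Axes as the cabinet's. The stay is a flat steel bar 26 mm wide, 8 mm thick, 201 mm long from here, with 16 mm holes at 100, 130 and 160 mm from the hinge; about 170 g with its knob. It swings and lifts about this point; level, its middle plane is at this height.
- stay_swing (a joint): Swing of the stay about the vertical through the hinge, rad, -0.15 to 1.35: 0 = the bar points straight along the cabinet's +x (over the drawer's left wall, towards the peg); growing = swung to the right across the drawer (free end towards -y). Turns easily, stays where left.
- stay_lift (a joint): Lift of the stay about the hinge, rad, 0 to 0.9: 0 = level, its lowest (also when down on the peg's shoulder); growing = free end up. No spring or friction: it falls level when let go.
- hole_mid (a point): Centre of the stay's middle hole (yellow ring), 16 mm in diameter, at half the bar's thickness, 130 mm from the hinge. Axes as the knob's. The other two holes are 30 mm to either side of it.
- peg_base (a point): On the axis of the fixed upright brass peg, 104 mm up, where the middle of the bar's thickness comes when the stay is fully down. Peg: 11 mm diameter, tapered top, from a dark steel shoulder at 100 mm to its tip at 116 mm. On a bracket straight behind the stay's hinge along the drawer's travel, 92 to 108 mm in front of the cabinet's face; differs from case to case.
- cup_center (a point): Middle (50 mm up) of a loose red sippy cup with a white spout and button, 74 mm across and 114 mm high, standing on the counter.
- ramekin_center (a point): Middle (22 mm up) of a loose white ceramic ramekin, 72 mm across and 44 mm high, standing on the drawer's floor, under the stay's path.
- stay_knob: The black ball knob (its origin at the ball's centre), 30 mm in diameter, on a 12 mm stem on top of the stay's free end: 190 mm from the hinge along the bar and 31 mm above the bar's middle plane. Axes: x along the bar away from the hinge, z up from the bar. Can be pinched from any side; it turns easily in the grip only about the line between the fingers, so the hand should turn with the stay as it swings.
Not all that is in view belongs to the job. What is meant by the part that bears cup_center is not green, and is the larger of those in its own colour. Of the things shaped like the part that bears ramekin_center, the white one is meant.

How it is judged:
By the outcome, as a careful person would: the job done as asked, in the order asked, and still so for the second after the job is handed in, with the robot touching nothing.
It also fails if it takes over 67 s, if anything falls off the work surface, if the arm or the gripper's body presses on something with over 40 N, if the wrist force passes 120 N, or if a joint passes its speed limit or range.

## Working session

There is one attempt and no reset: what is moved stays moved. The work goes in short steps, Python scripts to look and compute and a tool call to move; the robot and the scene stay as the last step left them, time stands still between calls to the robot, and variables do not carry over. Pictures are saved under pics/ and viewed, and the job is handed in when it is done.

Besides the shell and the picture viewer there is one more tool, called after ">>>" as name([rows], argument=value, ...), one row to a line, values as JSON. send_rows: Moves the arm, as the interface text tells. Its arguments: {"type":"object","properties":{"moves":{"type":"array"},"newtons":{"type":"number"}},"required":["moves"]}

```bash
mkdir -p pics; ls; python3 - <<'E'
from workcell import *
import cv2
s=sense(); print({k:s[k] for k in ('t','eef_pos','ee_rot','force','grip_width')})
for n in ('side','top','wrist'):
    c=camera(n); cv2.imwrite(f'pics/{n}0.png',c['image']); print(n,c['vfov'],c['cx'],c['cy'],c['k1'],c['R'],c['t'])
E
```

```text
pics
{'t': 0.0, 'eef_pos': array([ 0.25689166, -0.56937526,  0.30287913]), 'ee_rot': array([ 9.77631430e-01,  2.10323237e-01, -2.17494582e-04, -9.35449060e-04]), 'force': array([ 0.19987625,  0.3950868 , -0.97694653]), 'grip_width': 0.08565527179747233}
side 56.13809383371785 250.88674024125763 191.15223632666348 0.0032550786075050764 [[-0.9235359  -0.38339071  0.00964388]
 [-0.27630091  0.64771122 -0.71001971]
 [ 0.26596851 -0.65839331 -0.70411576]] [0.46773253 0.37529673 0.76769514]
top 54.64464413733081 253.60963627017153 193.4832284026578 -0.11540278229120297 [[-0.00481212 -0.99981645 -0.01854484]
 [-0.99207307  0.00710194 -0.12546148]
 [ 0.12557016  0.0177941  -0.99192515]] [-0.13515245  0.60493859  0.96423377]
wrist 59.16256174639825 248.00665004305452 185.90853386885283 -0.006253582320305787 [[ 4.10768464e-01 -9.11739572e-01  4.71263057e-04]
 [-8.63444242e-01 -3.88843740e-01  3.21348076e-01]
 [-2.92802510e-01 -1.32406565e-01 -9.46961030e-01]] [-0.62437927 -0.04010356  0.38082336]
```

View pics/side0.png

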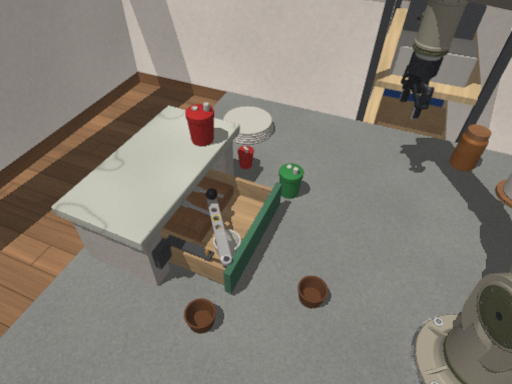

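View pics/top0.png

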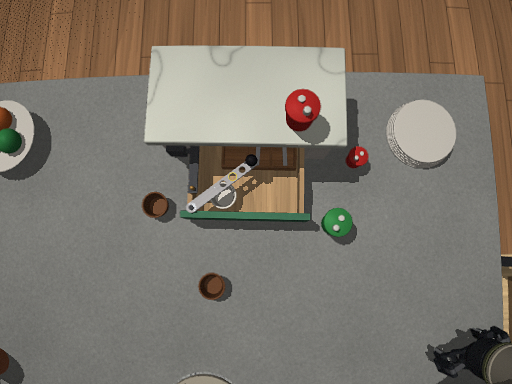

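View pics/wrist0.png

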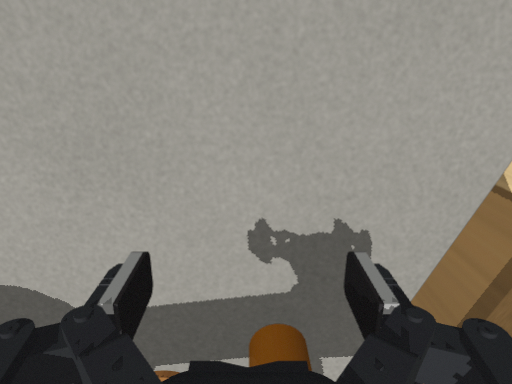

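```bash
cat > h.py <<'E'
from workcell import *
import cv2, numpy as np
from scipy.spatial.transform import Rotation as Rn
def K(c):
    f=c['image'].shape[0]/2/np.tan(np.radians(c['vfov']/2)); return f
def ray(c,u,v):
    f=K(c); d=np.array([(u-c['cx'])/f,(v-c['cy'])/f]); s=d.copy()
    for _ in range(20): s=d/(1+c['k1']*(s@s))
    R=np.array(c['R']);t=np.array(c['t'])
    o=-R.T@t; w=R.T@np.array([s[0],s[1],1]); return o,w/np.linalg.norm(w)
def onz(c,u,v,z):
    o,d=ray(c,u,v); return o+d*(z-o[2])/d[2]
def proj(c,X):
    p=np.array(c['R'])@np.array(X)+np.array(c['t']); s=p[:2]/p[2]; s=s*(1+c['k1']*(s@s)); return s*K(c)+[c['cx'],c['cy']]
def tri(c1,p1,c2,p2):
    o1,d1=ray(c1,*p1);o2,d2=ray(c2,*p2)
    A=np.stack([d1,-d2],1); s=np.linalg.lstsq(A,o2-o1,rcond=None)[0]
    a=o1+s[0]*d1;b=o2+s[1]*d2; return (a+b)/2,np.linalg.norm(a-b)
def crop(im,x0,y0,x1,y1,k,fn):
    o=cv2.resize(im[y0:y1,x0:x1],None,fx=k,fy=k,interpolation=cv2.INTER_CUBIC); cv2.imwrite(fn,o)
def load(n):
    import pickle; return pickle.load(open(f'{n}.pkl','rb'))
def snap(n,tag):
    import pickle; c=camera(n); pickle.dump(dict(c),open(f'{n}{tag}.pkl','wb')); cv2.imwrite(f'pics/{n}{tag}.png',c['image']); return c
E
python3 - <<'E'
from h import *
c=snap('top','a'); crop(c['image'],135,80,335,230,4,'pics/topa_c.png')
c=snap('side','a'); crop(c['image'],140,150,300,290,4,'pics/sidea_c.png')
E
```

```text
(no output)
```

View pics/topa_c.png

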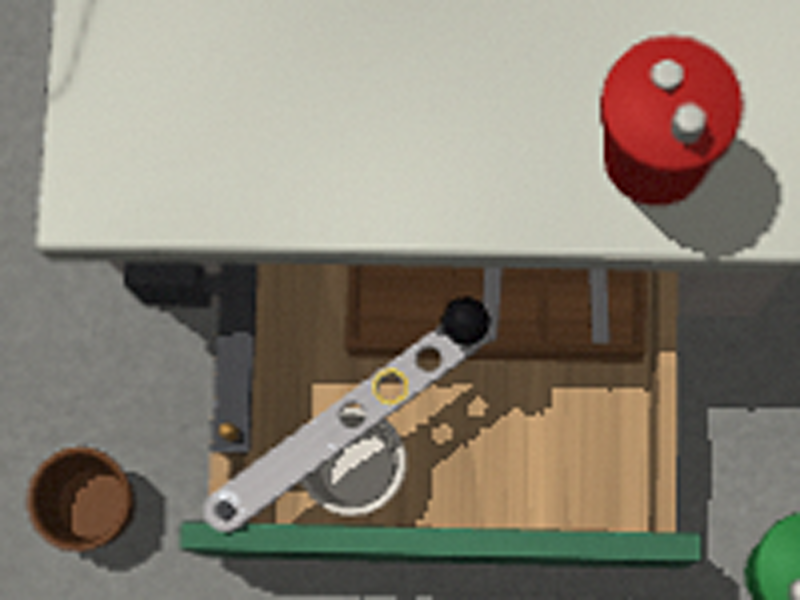

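View pics/sidea_c.png

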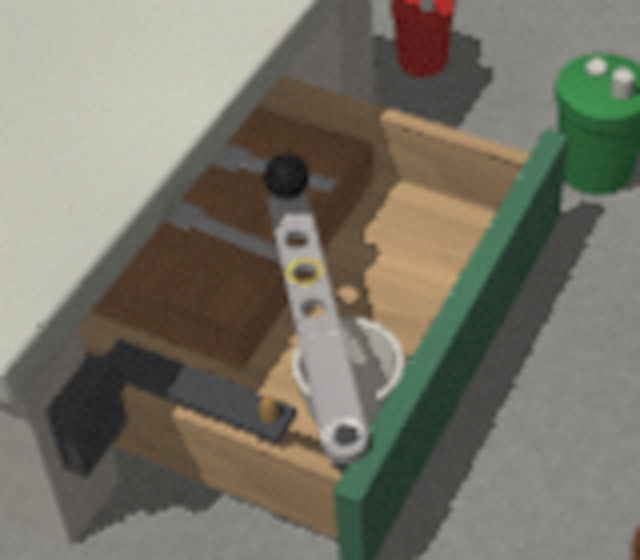

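```bash
python3 - <<'E'
from h import *
T=load('topa');S=load('sidea')
tp=lambda x,y:(135+(x+.5)/4-.5,80+(y+.5)/4-.5)
sp=lambda x,y:(140+(x+.5)/4-.5,150+(y+.5)/4-.5)
for n,a,b in (('peg tip',(230,431),(268,400)),('hinge',(225,510),(346,434)),('knob',(465,320),(286,176)),('holemid',(390,386),(304,271)),('hole160',(429,359),(297,238)),('hole100',(351,412),(313,308))):
    print(n,*tri(T,tp(*a),S,sp(*b)))
print('panel near L/R (z=.1)',onz(T,*tp(182,548),.1),onz(T,*tp(699,560),.1))
print('panel far L/R',onz(T,*tp(182,523),.1),onz(T,*tp(699,535),.1))
print('counter L/R front upper edge .21',onz(T,*tp(38,247),.21),onz(T,*tp(800,262),.21))
m=cv2.inRange(cv2.cvtColor(T['image'],cv2.COLOR_BGR2HSV),(55,100,40),(90,255,255))
n,l,st,ce=cv2.connectedComponentsWithStats(m); print([ (s,c) for s,c in zip(st,ce) if s[4]>100])
print('cup top', onz(T,*tp(672,103),.32))
print('ramekin top rim',onz(T,*tp(357,465),.071), 'side', onz(S,*sp(348,362),.071))
E
```

```text
peg tip [0.61243221 0.01483109 0.11073267] 0.0022480109493265153
hinge [0.56194139 0.0173239  0.10838769] 0.0004010647419403796
knob [ 0.67598453 -0.13414487  0.13400103] 0.00024874393885623603
holemid [ 0.64024472 -0.0858697   0.10666897] 0.0008766994180649781
hole160 [ 0.65760531 -0.11043889  0.10563682] 0.0009939594419502856
hole100 [ 0.62304541 -0.06148913  0.10534781] 0.001209707522974862
panel near L/R (z=.1) [0.53856719 0.04591912 0.1       ] [ 0.52922299 -0.27907829  0.1       ]
panel far L/R [0.55439066 0.04619905 0.1       ] [ 0.54488336 -0.27941471  0.1       ]
counter L/R front upper edge .21 [0.70515876 0.11012237 0.21      ] [ 0.69149068 -0.32627485  0.21      ]
[(array([     0,      0,    512,    384, 194676], dtype=int32), array([255.84861513, 191.41027143])), (array([  0, 129,  22,  24, 436], dtype=int32), array([  9.25917431, 140.53440367])), (array([321, 208,  31,  29, 597], dtype=int32), array([336.60971524, 221.91792295])), (array([181, 211, 129,  10, 886], dtype=int32), array([245.66591422, 215.38600451]))]
cup top [ 0.74499786 -0.24264036  0.32      ]
ramekin top rim [ 0.59407049 -0.0618879   0.071     ] side [ 0.59677222 -0.05533741  0.071     ]
```

```bash
python3 - <<'E'
from h import *
s=sense();W=snap('wrist','a')
Rt=Rn.from_quat(s['ee_rot']); R=np.array(W['R']);t=np.array(W['t'])
o=-R.T@t; print('cam in tool',Rt.inv().apply(o-s['eef_pos']),'view dir in tool',Rt.inv().apply(R[2])); print(Rt.as_matrix())
e=np.array([.541-.0030,-.1166-.1,.1]);e=np.array([0.5417,-0.1166,.1])-0.1*np.array([.03,.9996,0]);print('edge',e,'shift',e+[0,0,.2]-s['eef_pos'])
T=load('topa');S=load('sidea')
crop(T['image'],160,140,220,220,8,'pics/peg_t.png'); crop(S['image'],140,225,240,275,8,'pics/peg_s.png')
E
```

```text
cam in tool [ 0.084025   -0.00054361 -0.07086058] view dir in tool [-0.32133853  0.00196712  0.94696234]
[[ 9.11504335e-01  4.11290294e-01 -3.76281018e-04]
 [ 4.11290465e-01 -9.11503886e-01  9.04479978e-04]
 [ 2.90222257e-05 -9.79198216e-04 -9.99999520e-01]]
edge [ 0.5387  -0.21656  0.1    ] shift [ 0.2816968   0.35296525 -0.00337806]
```

View pics/peg_t.png

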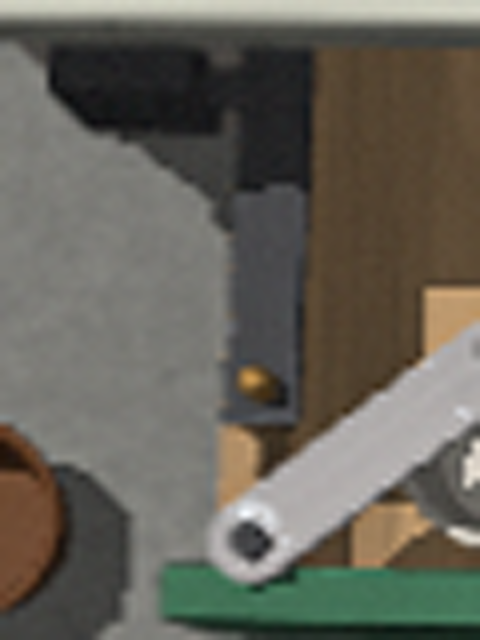

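View pics/peg_s.png

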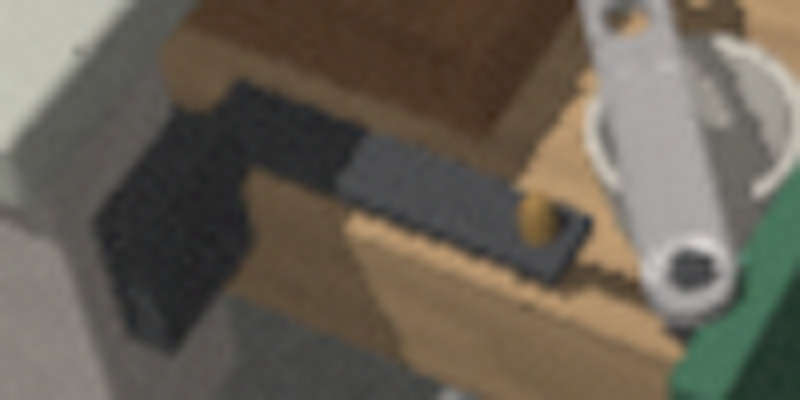

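>>> send_rows([
  [[0,0,0.093],[0.0235,0.0294,-0.004],1],
  [[0,0,0.093],[0.0235,0.0294,-0.004],1],
  [[0,0,0.093],[0.0235,0.0294,-0.004],1],
  [[0,0,0.093],[0.0235,0.0294,-0.004],1],
  [[0,0,0.093],[0.0235,0.0294,-0.004],1],
  [[0,0,0.093],[0.0235,0.0294,-0.004],1],
  [[0,0,0.093],[0.0235,0.0294,-0.004],1],
  [[0,0,0.093],[0.0235,0.0294,-0.004],1],
  [[0,0,0.093],[0.0235,0.0294,-0.004],1],
  [[0,0,0.093],[0.0235,0.0294,-0.004],1],
  [[0,0,0.093],[0.0235,0.0294,-0.004],1],
  [[0,0,0.093],[0.0235,0.0294,-0.004],1],
  [[0,0,0],[0,0,0],1],
], newtons=40)

```text
t: 1.92
eef_pos: [0.5411, -0.2119, 0.2554]
ee_rot: [0.715, 0.699, 0.001, -0.001]
force: [0.2, 0.2, -0.3]
grip_width: 0.0853
```

```bash
python3 - <<'E'
from h import *
s=sense();print(s['t'],s['eef_pos'],s['q'],Rn.from_quat(s['ee_rot']).as_matrix().round(3),s['force'])
W=snap('wrist','b');S=load('sidea')
print(proj(W,[.612,.0145,.116]),proj(W,[.562,.0173,.108]),proj(W,[.676,-.134,.134]))
print(proj(S,s['eef_pos']))
E
```

```text
1.925 [ 0.54106428 -0.21189659  0.25538072] [ 0.61682432  0.34310085 -0.37839684  1.55437922  0.12798689  1.26938243
  0.19887952] [[ 0.021  1.     0.   ]
 [ 1.    -0.021  0.002]
 [ 0.002  0.    -1.   ]] [ 0.17846955  0.20431718 -0.32674259]
[ 389.36600966 -259.96615417] [ 278.75357548 -249.82280187] [490.86879012  76.9863814 ]
[272.26964896 152.81307834]
```

View pics/wristb.png

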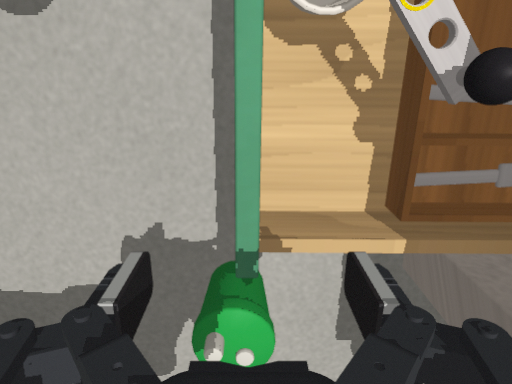

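>>> send_rows([
  [[0,0,-0.009],[-0.002,-0.002,-0.03],1],
  [[0,0,0],[0,0,-0.03],1],
  [[0,0,0],[0,0,-0.03],1],
  [[0,0,0],[0,0,-0.03],1],
  [[0,0,0],[0,0,0],1],
  [[0,0,0],[0,0,0],0],
  [[0,0,0],[0,0,0],0],
  [[0,0,0],[0,0,0],0],
  [[0,0,0],[0,0,0],0],
  [[0,0,0],[0,0,0],0],
  [[0,0,0],[0,0,0],0],
], newtons=40)

```text
t: 3.35
eef_pos: [0.538, -0.2191, 0.1371]
ee_rot: [0.721, 0.693, 0.0, 0.001]
force: [1.5, -0.5, 7.0]
grip_width: 0.017
```

```bash
python3 - <<'E'
from h import *
T=load('topa');S=load('sidea')
# refine peg in both
for z in (.112,.114,.116): print(z,onz(T,160+256.5/8-.5,140+378.5/8-.5,z),onz(S,140+538.5/8-.5,225+199/8-.5,z))
W=snap('wrist','c')
E
```

```text
0.112 [0.61260833 0.015662   0.112     ] [0.6129792  0.01501829 0.112     ]
0.114 [0.61231591 0.01528668 0.114     ] [0.61216385 0.01625411 0.114     ]
0.116 [0.6120235  0.01491135 0.116     ] [0.61134851 0.01748992 0.116     ]
```

View pics/wristc.png

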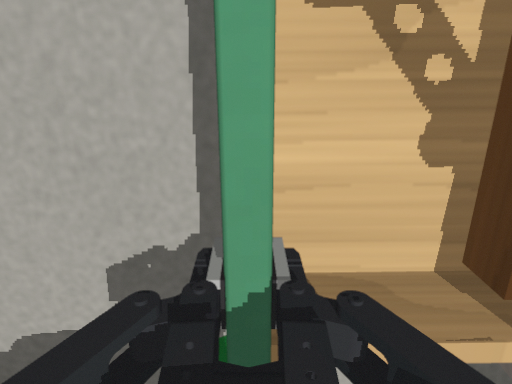

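>>> send_rows([
  [[0,0,0],[-0.0035,0.0001,0],0],
  [[0,0,0],[-0.0055,0.0002,0],0],
  [[0,0,0],[-0.0077,0.00023,0],0],
  [[0,0,0],[-0.0077,0.00023,0],0],
  [[0,0,0],[-0.0077,0.00023,0],0],
  [[0,0,0],[-0.0077,0.00023,0],0],
  [[0,0,0],[-0.0077,0.00023,0],0],
  [[0,0,0],[-0.0077,0.00023,0],0],
  [[0,0,0],[-0.0077,0.00023,0],0],
  [[0,0,0],[-0.0077,0.00023,0],0],
  [[0,0,0],[-0.0055,0.0002,0],0],
  [[0,0,0],[-0.0034,0.0001,0],0],
  [[0,0,0],[0,0,0],0],
  [[0,0,0],[0,0,0],0],
])

```text
t: 5.15
eef_pos: [0.4582, -0.2167, 0.137]
ee_rot: [0.721, 0.693, 0.0, 0.001]
force: [0.0, -0.2, 9.6]
grip_width: 0.0174
```

```bash
python3 - <<'E'
from h import *
c=snap('top','d'); crop(c['image'],165,120,285,260,5,'pics/topd_c.png')
c=snap('side','d'); crop(c['image'],180,180,300,300,5,'pics/sided_c.png')
s=sense();print(s['t'],s['eef_pos'],s['force'])
E
```

```text
5.25 [ 0.45816714 -0.21673623  0.13704656] [ 0.29913464 -0.19319678  9.01121355]
```

View pics/topd_c.png

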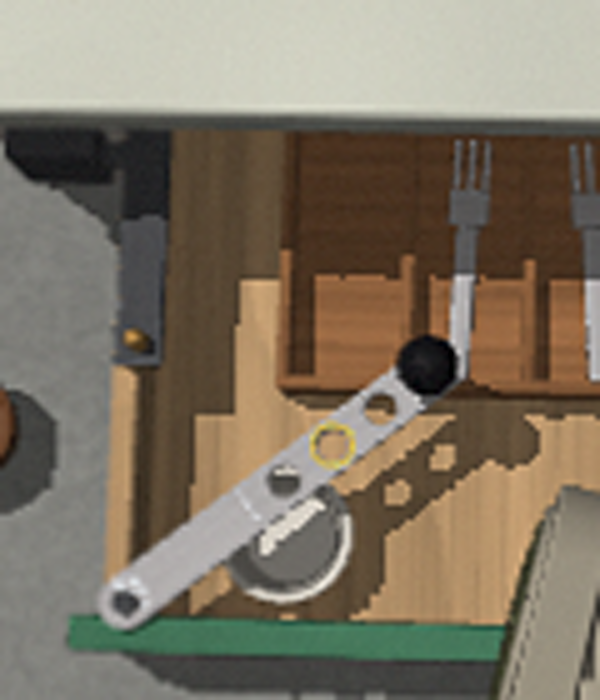

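View pics/sided_c.png

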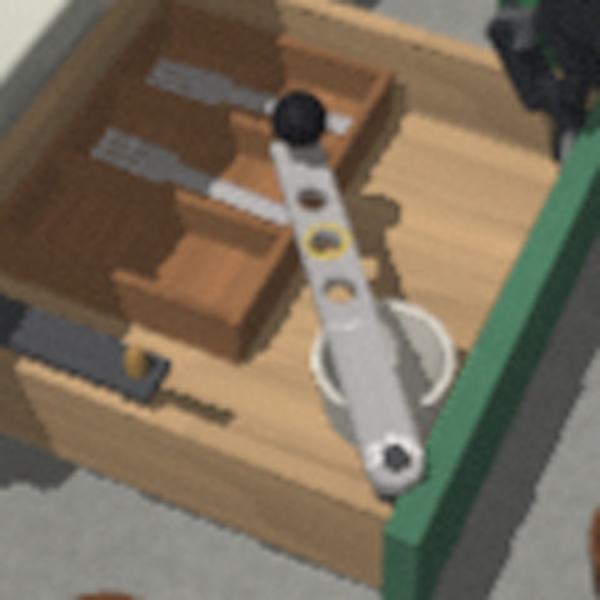

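```bash
cat > m.py <<'E'
from h import *
def ring(c,box):
    x0,y0,x1,y1=box; h=cv2.cvtColor(c['image'],cv2.COLOR_BGR2HSV)
    m=cv2.inRange(h,(22,120,110),(35,255,255)); k=np.zeros_like(m); k[y0:y1,x0:x1]=m[y0:y1,x0:x1]
    p=cv2.findNonZero(k).reshape(-1,2).astype(np.float32); return cv2.fitEllipse(p)[0],len(p)
def knob(c,box):
    x0,y0,x1,y1=box; g=c['image'].max(2)<45
    k=np.zeros(g.shape,np.uint8); k[y0:y1,x0:x1]=g[y0:y1,x0:x1]
    n,l,st,ce=cv2.connectedComponentsWithStats(k); i=1+np.argmax(st[1:,4]); return ce[i],st[i]
E
python3 - <<'E'
from m import *
T=load('topd');S=load('sided')
tp=lambda x,y:(165+(x+.5)/5-.5,120+(y+.5)/5-.5)
sp=lambda x,y:(180+(x+.5)/5-.5,180+(y+.5)/5-.5)
rt,n=ring(T,(218,195,245,222)); rs,n2=ring(S,(230,215,260,240)); print(rt,n,rs,n2)
kt,_=knob(T,(240,180,262,202)); ks,_=knob(S,(228,195,250,212)); print(kt,ks)
a=tri(T,rt,S,rs);b=tri(T,kt,S,ks);print('mid',a,onz(T,*rt,.108),onz(S,*rs,.108));print('knob',b,onz(T,*kt,.135))
h=tri(T,tp(124,601),S,sp(396,458)); print('hinge',h,onz(T,*tp(124,601),.109),onz(S,*sp(396,458),.109))
p=tri(T,tp(137,340),S,sp(137,345));print('peg',p,onz(T,*tp(137,340),.114),onz(S,*sp(137,345),.114))
for m in (onz(T,*rt,.108),a[0]):
  for k in (b[0],): 
    u=(k-m)[:2]; print('mid-knob',np.linalg.norm(u)); u/=np.linalg.norm(u); hh=k[:2]-.19*u; print('hinge from knob',hh, 'from mid',m[:2]-.13*u,np.degrees(np.arctan2(u[1],u[0])))
E
```

```text
Traceback (most recent call last):
  File "m.py", line 5, in ring
    p=cv2.findNonZero(k).reshape(-1,2).astype(np.float32); return cv2.fitEllipse(p)[0],len(p)
                                                                  ~~~~~~~~~~~~~~^^^
cv2.error: OpenCV(4.12.0) /io/opencv/modules/imgproc/src/shapedescr.cpp:361: error: (-201:Incorrect size of input array) There should be at least 5 points to fit the ellipse in function 'fitEllipseNoDirect'
```

```bash
sed -i 's/(22,120,110),(35,255,255)/(21,90,90),(36,255,255)/' m.py
cat > m2.py <<'E'
from m import *
T=load('topd');S=load('sided')
tp=lambda x,y:(165+(x+.5)/5-.5,120+(y+.5)/5-.5)
sp=lambda x,y:(180+(x+.5)/5-.5,180+(y+.5)/5-.5)
rt,rs=tp(333,446),sp(326,241)
kt,_=knob(T,(240,180,262,202)); ks,_=knob(S,(228,195,250,212)); print(kt,ks)
a=tri(T,rt,S,rs);b=tri(T,kt,S,ks);print('mid',a,onz(T,*rt,.108),onz(S,*rs,.108));print('knob',b,onz(T,*kt,.135))
h=tri(T,tp(124,601),S,sp(396,458)); print('hinge',h,onz(T,*tp(124,601),.109),onz(S,*sp(396,458),.109))
p=tri(T,tp(137,340),S,sp(137,345));print('peg',p,onz(T,*tp(137,340),.114),onz(S,*sp(137,345),.114))
for m in (onz(T,*rt,.108),a[0]):
  for k in (b[0],): 
    u=(k-m)[:2]; print('mid-knob',np.linalg.norm(u)); u/=np.linalg.norm(u); hh=k[:2]-.19*u; print('hinge from knob',hh, 'from mid',m[:2]-.13*u,np.degrees(np.arctan2(u[1],u[0])))
E
python3 m2.py
```

```text
[249.99047619 192.65714286] [239.60810811 203.68918919]
mid (array([ 0.55789774, -0.08367212,  0.10650376]), np.float64(0.0015184215263576092)) [ 0.55703803 -0.08400597  0.108     ] [ 0.55816037 -0.08239233  0.108     ]
knob (array([ 0.59393045, -0.13173178,  0.13224458]), np.float64(0.00042070295087204317)) [ 0.59377868 -0.13174811  0.135     ]
hinge (array([0.4802215 , 0.020016  , 0.10746989]), np.float64(0.00026409590437322876)) [0.48034577 0.01975809 0.109     ] [0.47976542 0.02091465 0.109     ]
peg (array([0.61130285, 0.01439139, 0.11478671]), np.float64(0.002296999053037125)) [0.61031326 0.01414609 0.114     ] [0.6127853  0.01411739 0.114     ]
mid-knob 0.06032249782493381
hinge from knob [0.47772904 0.01859198] from mid [0.47753181 0.01884713] -52.295704354277014
mid-knob 0.06006735457700299
hinge from knob [0.47995481 0.02028648] from mid [0.4799144  0.02034037] -53.13928274049454
```

```bash
cat > goal.py <<'E'
from h import *
def goal(knob,az,lean,d):
    u=np.array([np.cos(az),np.sin(az),0]); z=np.sin(lean)*u-np.cos(lean)*np.array([0,0,1]); y=np.array([-u[1],u[0],0]); x=np.cross(y,z)
    return np.array(knob)-d*z, Rn.from_matrix(np.stack([x,y,z],1)), z
def delta(p,R):
    s=sense(); return p-s['eef_pos'], (R*Rn.from_quat(s['ee_rot']).inv()).as_rotvec()
E
python3 - <<'E'
from goal import *
p,R,z=goal([.5937,-.1317,.135],np.radians(-52.9),np.radians(35),.132)
d,r=delta(p,R); print(p,z,d,r,np.linalg.norm(r))
E
```

```text
[ 0.54802986 -0.07131325  0.24312807] [ 0.34598589 -0.45747535 -0.81915204] [0.08986273 0.14542297 0.10608151] [-0.59360149 -0.18430206  0.66473208] 0.9100542405619527
```

>>> send_rows([
  [[0,0,0],[0,0,0],1],
  [[0,0,0],[0,0,0],1],
  [[0,0,0],[0,0,0.006],1],
  [[0,0,0],[0,0,0.025],1],
  [[0,0,0],[0,0,0.025],1],
  [[0,0,0],[0,0,0.025],1],
  [[-0.0742,-0.023,0.0831],[0.0112,0.0182,0.025],1],
  [[-0.0742,-0.023,0.0831],[0.0112,0.0182,0],1],
  [[-0.0742,-0.023,0.0831],[0.0112,0.0182,0],1],
  [[-0.0742,-0.023,0.0831],[0.0112,0.0182,0],1],
  [[-0.0742,-0.023,0.0831],[0.0112,0.0182,0],1],
  [[-0.0742,-0.023,0.0831],[0.0112,0.0182,0],1],
  [[-0.0742,-0.023,0.0831],[0.0112,0.0182,0],1],
  [[-0.0742,-0.023,0.0831],[0.0112,0.0182,0],1],
  [[0,0,0],[0,0,0],1],
])

```text
t: 7.12
eef_pos: [0.5471, -0.0685, 0.2416]
ee_rot: [0.423, 0.855, -0.134, 0.268]
force: [-0.3, -0.5, 0.2]
grip_width: 0.0855
```

```bash
python3 - <<'E'
from goal import *
p,R,z=goal([.5937,-.1317,.135],np.radians(-52.9),np.radians(35),.132)
d,r=delta(p,R); print(d,r); s=sense(); print(s['t'],s['q'],s['grip_width'])
W=snap('wrist','e'); print(proj(W,[.5937,-.1317,.135]),proj(W,[.48,.02,.108]),proj(W,[.612,.0148,.116]))
E
```

```text
[ 0.00094013 -0.00278931  0.00151998] [-0.0002558  -0.00277747 -0.00272016]
7.125 [ 0.32071288  0.14868849 -0.56802141  1.95579793  0.80514556  0.95728354
 -0.02829113] 0.08553998883713473
[244.49791302 209.84981938] [ 244.19408806 -289.89950019] [481.20145126  42.81199202]
```

View pics/wriste.png

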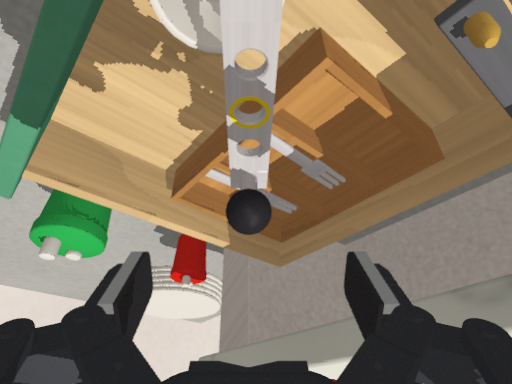

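>>> send_rows([
  [[0,0,0],[0.0048,-0.0064,-0.0107],1],
  [[0,0,0],[0.0048,-0.0064,-0.0107],1],
  [[0,0,0],[0.0048,-0.0064,-0.0107],1],
  [[0,0,0],[0.0048,-0.0064,-0.0107],1],
  [[0,0,0],[0.0048,-0.0064,-0.0107],1],
  [[0,0,0],[0.0048,-0.0064,-0.0107],1],
  [[0,0,0],[0,0,0],1],
  [[0,0,0],[0,0,0],0.5],
  [[0,0,0],[0,0,0],0],
], newtons=30)

```text
t: 8.3
eef_pos: [0.5762, -0.1088, 0.1783]
ee_rot: [0.425, 0.854, -0.134, 0.269]
force: [-0.9, 0.8, -0.2]
grip_width: 0.0513
```

```bash
python3 - <<'E'
from goal import *
p,R,z=goal([.5937,-.1317,.135],np.radians(-52.9),np.radians(35),.052)
d,r=delta(p,R); print(d,r); s=sense(); print(s['t'],s['force'],s['grip_width'])
W=snap('wrist','f')
E
```

```text
[-0.00048485  0.00087091 -0.00066782] [-4.89667572e-05 -1.10802016e-03  8.15765024e-04]
8.3 [-0.85119338  0.79327602 -0.17457294] 0.05132612577477243
```

View pics/wristf.png

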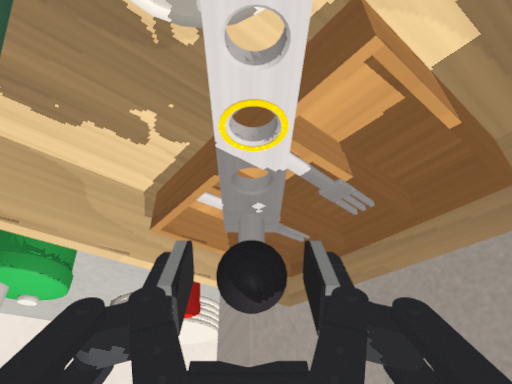

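Knob is centred between the fingers at (252,275). Continue closing.

>>> send_rows([
  [[0,0,0],[0,0,0],0],
  [[0,0,0],[0,0,0],0],
  [[0,0,0],[0,0,0],0],
  [[0,0,0],[0,0,0],0],
], newtons=40)

```text
t: 8.85
eef_pos: [0.576, -0.1091, 0.1777]
ee_rot: [0.425, 0.854, -0.134, 0.268]
force: [-0.3, 1.8, 0.6]
grip_width: 0.0276
```

```bash
python3 - <<'E'
from goal import *
s=sense(); print(s['t'],s['force'],s['grip_width'],s['eef_pos'])
A=np.radians(-52.9)
# path: lift in place, then swing
h=np.array([.480,.0197])
def knobpos(az,L): 
    r=.19*np.cos(L)-.031*np.sin(L); return np.array([h[0]+r*np.cos(az),h[1]+r*np.sin(az),.104+.19*np.sin(L)+.031*np.cos(L)])
print(knobpos(A,0),knobpos(A,.22)-knobpos(A,0))
p0,R0,_=goal(knobpos(A,.22),A,np.radians(35),.052)
f=np.radians(-1.7)
n=10
for i in range(n):
    a=A+(f-A)*(i+1)/n; p,R,_=goal(knobpos(a,.22),a,np.radians(35),.052)
    print((p-p0).round(4),(R*R0.inv()).as_rotvec().round(4)); p0,R0=p,R
print(p,knobpos(f,.22),knobpos(f,0)-knobpos(f,.22))
E
```

```text
8.85 [-0.27946969  1.80800461  0.57658223] 0.027635733611641823 [ 0.57596657 -0.10909639  0.17769933]
[ 0.59460952 -0.13184095  0.135     ] [-0.00684316  0.00904827  0.04071645]
[0.0102 0.0085 0.    ] [0.     0.     0.0894]
[0.0094 0.0094 0.    ] [ 0.     -0.      0.0894]
[0.0086 0.0102 0.    ] [0.     0.     0.0894]
[0.0076 0.0109 0.    ] [0.     0.     0.0894]
[0.0066 0.0115 0.    ] [-0.     -0.      0.0894]
[0.0056 0.0121 0.    ] [-0.      0.      0.0894]
[0.0045 0.0125 0.    ] [ 0.     -0.      0.0894]
[0.0033 0.0129 0.    ] [0.     0.     0.0894]
[0.0022 0.0131 0.    ] [-0.     -0.      0.0894]
[0.001  0.0133 0.    ] [0.     0.     0.0894]
[0.62876392 0.01528479 0.21831236] [0.65857676 0.01439997 0.17571645] [ 0.01133961 -0.00033655 -0.04071645]
```

>>> send_rows([
  [[0,0,0],[-0.0004,0.0006,0.0068],0],
  [[0,0,0],[-0.0008,0.0011,0.0068],0],
  [[0,0,0],[-0.0011,0.0014,0.0068],0],
  [[0,0,0],[-0.0013,0.0017,0.0068],0],
  [[0,0,0],[-0.0015,0.002,0.0068],0],
  [[0,0,0],[-0.0017,0.0022,0.0068],0],
  [[0,0,0],[0,0,0],0],
])

```text
t: 9.72
eef_pos: [0.5694, -0.1, 0.2193]
ee_rot: [0.425, 0.854, -0.134, 0.269]
force: [-0.6, 0.2, -1.6]
grip_width: 0.0279
```

```bash
python3 - <<'E'
from h import *
s=sense(); print(s['t'],s['force'],s['grip_width'],s['eef_pos'])
c=snap('side','g'); crop(c['image'],160,150,310,290,4,'pics/sideg_c.png')
E
```

```text
9.725 [-0.63152438  0.19724048 -1.63904336] 0.027890613098688906 [ 0.56937296 -0.10003048  0.2193147 ]
```

View pics/sideg_c.png

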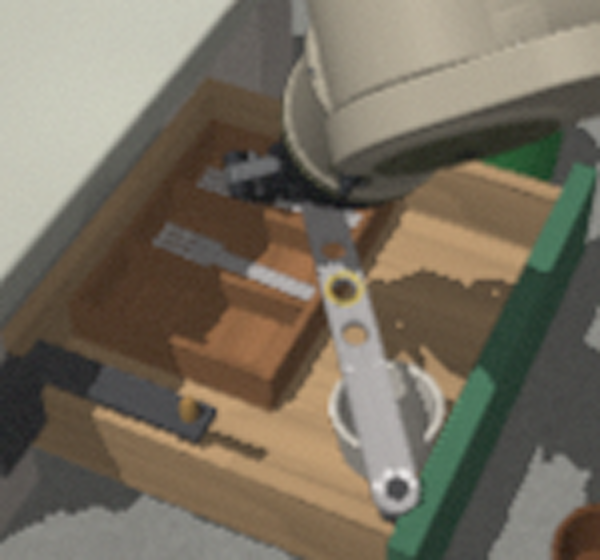

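>>> send_rows([
  [[0,0,0.0447],[0.0052,0.0042,0],0],
  [[0,0,0.0447],[0.005,0.0043,0],0],
  [[0,0,0.0447],[0.0048,0.0046,0],0],
  [[0,0,0.0447],[0.0046,0.0048,0],0],
  [[0,0,0.0447],[0.0044,0.005,0],0],
  [[0,0,0.0447],[0.0042,0.0052,0],0],
  [[0,0,0.0447],[0.0039,0.0054,0],0],
  [[0,0,0.0447],[0.0037,0.0055,0],0],
  [[0,0,0.0447],[0.0034,0.0057,0],0],
  [[0,0,0.0447],[0.0032,0.0058,0],0],
  [[0,0,0.0447],[0.0029,0.006,0],0],
  [[0,0,0.0447],[0.0027,0.0061,0],0],
  [[0,0,0.0447],[0.0024,0.0062,0],0],
  [[0,0,0.0447],[0.0021,0.0063,0],0],
  [[0,0,0.0447],[0.0018,0.0064,0],0],
  [[0,0,0.0447],[0.0015,0.0065,0],0],
  [[0,0,0.0447],[0.0012,0.0065,0],0],
  [[0,0,0.0447],[0.001,0.0066,0],0],
  [[0,0,0],[0,0,0],0],
])

```text
t: 12.15
eef_pos: [0.6281, 0.0007, 0.2195]
ee_rot: [0.057, 0.952, -0.019, 0.301]
force: [4.4, -0.8, -0.4]
grip_width: 0.028
```

```bash
python3 - <<'E'
from goal import *
s=sense(); print(s['t'],s['force'],s['grip_width'],s['eef_pos'])
f=np.radians(-1.7)
R=Rn.from_quat(s['ee_rot']).as_matrix(); print(R.round(3), 'jaw az',np.degrees(np.arctan2(R[1,1],R[0,1])), 'grasp pt',s['eef_pos']+.052*R[:,2])
W=snap('wrist','h')
c=snap('side','h'); crop(c['image'],160,150,310,290,4,'pics/sideh_c.png')
E
```

```text
12.15 [ 4.39928833 -0.80390736 -0.36214344] 0.02797010085299499 [0.62811796 0.00073773 0.21947126]
[[-0.813  0.119  0.57 ]
 [ 0.097  0.993 -0.069]
 [-0.575 -0.001 -0.818]] jaw az 83.1642027905791 grasp pt [ 0.6577818  -0.00287403  0.17691527]
```

View pics/wristh.png

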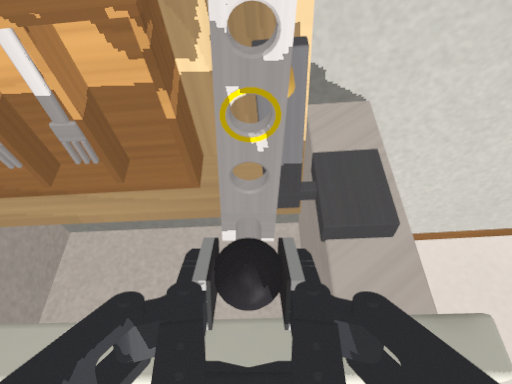

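View pics/sideh_c.png

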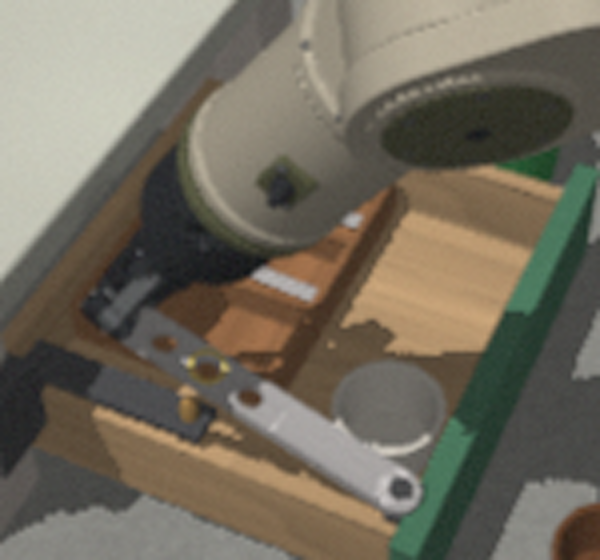

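>>> send_rows([
  [[0,0,0.0225],[0.0008,0.004,0],0],
  [[0,0,0.0225],[0.0007,0.004,0],0],
  [[0,0,0.0225],[0.0005,0.0041,0],0],
  [[0,0,0.0225],[0.0004,0.0041,0],0],
  [[0,0,0],[0,0,0],0],
])

```text
t: 12.88
eef_pos: [0.6293, 0.0171, 0.2181]
ee_rot: [0.014, 0.954, -0.005, 0.3]
force: [2.0, -1.9, -1.4]
grip_width: 0.0275
```

```bash
python3 - <<'E'
from goal import *
s=sense(); print(s['t'],s['force'],s['grip_width'],s['eef_pos'])
R=Rn.from_quat(s['ee_rot']).as_matrix(); print('jaw az',np.degrees(np.arctan2(R[1,1],R[0,1])), 'grasp pt',s['eef_pos']+.052*R[:,2])
W=snap('wrist','i'); crop(W['image'],180,0,320,150,5,'pics/wristi_c.png')
c=snap('side','i'); crop(c['image'],160,200,290,290,6,'pics/sidei_c.png')
c=snap('top','i'); crop(c['image'],165,150,285,260,5,'pics/topi_c.png')
E
```

```text
12.875 [ 2.01299071 -1.91210473 -1.37803484] 0.027546243598568106 [0.62932028 0.01706131 0.21813625]
jaw az 88.29568284848295 grasp pt [0.6590453  0.01610746 0.1754805 ]
```

View pics/wristi_c.png

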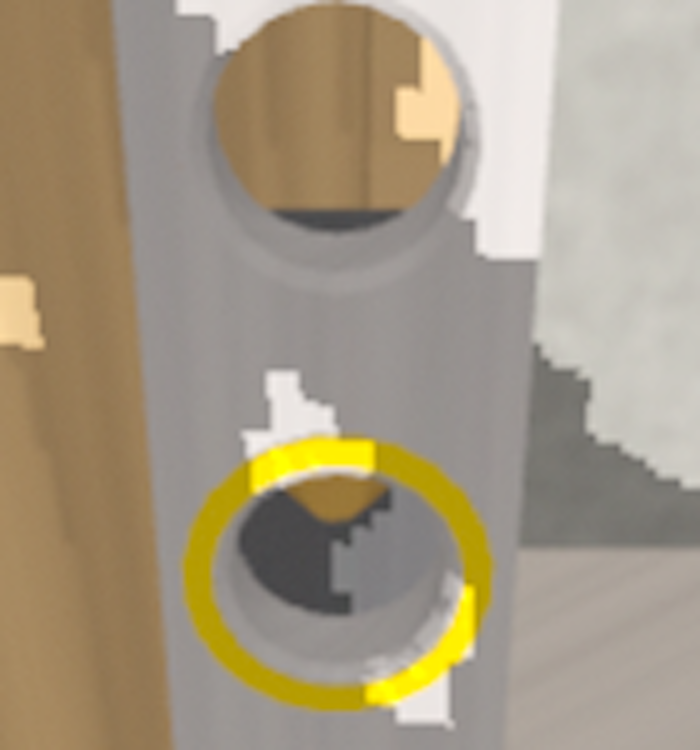

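View pics/sidei_c.png

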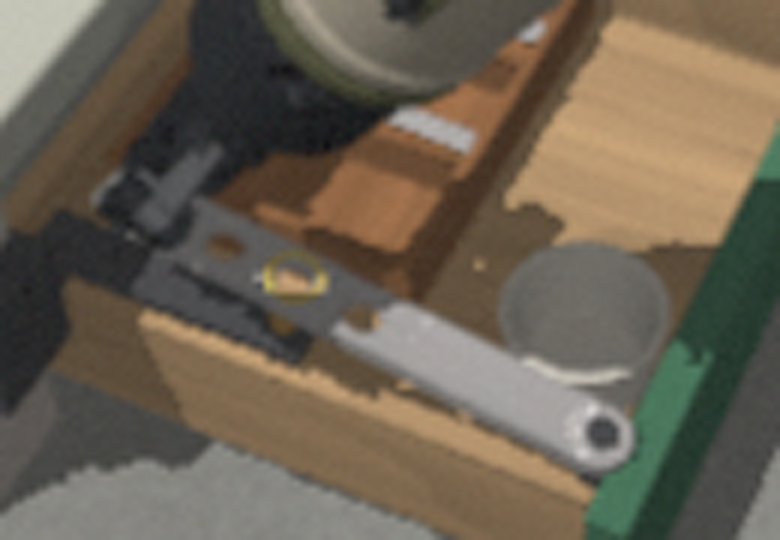

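View pics/topi_c.png

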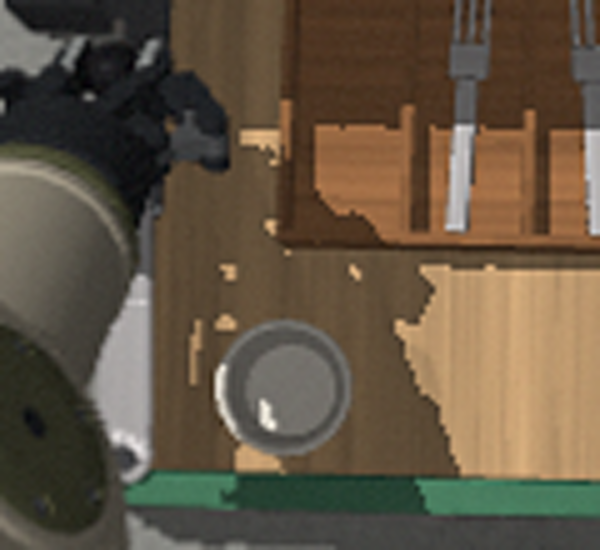

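```bash
python3 - <<'E'
from goal import *
from m import ring
W=load('wristi')
cp=lambda x,y:(180+(x+.5)/5-.5,0+(y+.5)/5-.5)
tip=onz(W,*cp(338,521),.116); print('peg tip via wrist',tip, onz(W,*cp(338,521),.1155))
r,n=ring(W,(205,70,290,150)); print('ring',r,n)
# lift angle from knob z
from scipy.optimize import brentq
for kz in (.1755,.174,.177):
    L=brentq(lambda L:.104+.19*np.sin(L)+.031*np.cos(L)-kz,0,.9)
    zt=.104+.13*np.sin(L)+.004*np.cos(L); q=onz(W,*r,zt)
    print(kz,'L',L,'ringz',zt,'ring',q,'hinge',q[0]-.13*np.cos(L)+.004*np.sin(L), 'hinge->peg',tip[0]-(q[0]-.13*np.cos(L)+.004*np.sin(L)))
# panel shift
for a,b,dx in (('topd','topi',0),):
    A=load(a);B=load(b)
    for c in (A,B):
        im=c['image'][195:265].astype(float); g=im[:,:,1]-im[:,:,2]
        for u0 in (195,205,):
            s=np.clip(g[:,u0:u0+10].mean(1)-25,0,None); v=(s*np.arange(195,265)).sum()/s.sum(); print(a,u0,v,onz(c,u0+4.5,v,.1))
A=load('sided');B=load('sidei')
for c in (A,B):
    crop(c['image'],235,250,285,290,12,'pics/hg_%d.png'%(c is A))
E
```

```text
peg tip via wrist [0.61755231 0.01772091 0.116     ] [0.61797074 0.01770468 0.1155    ]
ring (247.09487915039062, 114.43856048583984) 1031
0.1755 L 0.21878874771014192 ringz 0.13612080694235504 ring [0.60557553 0.01817927 0.13612081] hinge 0.47954278222895225 hinge->peg 0.13800952879616318
0.174 L 0.21041071078873433 ringz 0.13506378497520613 ring [0.60651531 0.01814275 0.13506378] hinge 0.48021787560579826 hinge->peg 0.13733443541931717
0.177 L 0.22719495787262858 ringz 0.13717911734662586 ring [0.60463461 0.01821582 0.13717912] hinge 0.4788763244189734 hinge->peg 0.13867598660614205
topd 195 246.7185430463576 [ 0.46315497 -0.00417487  0.1       ]
topd 205 246.80931943592887 [ 0.4629273  -0.02928722  0.1       ]
topd 195 247.1338630806846 [ 0.46212379 -0.00418375  0.1       ]
topd 205 247.37016052880074 [ 0.46153675 -0.02929572  0.1       ]
```

View pics/hg_1.png

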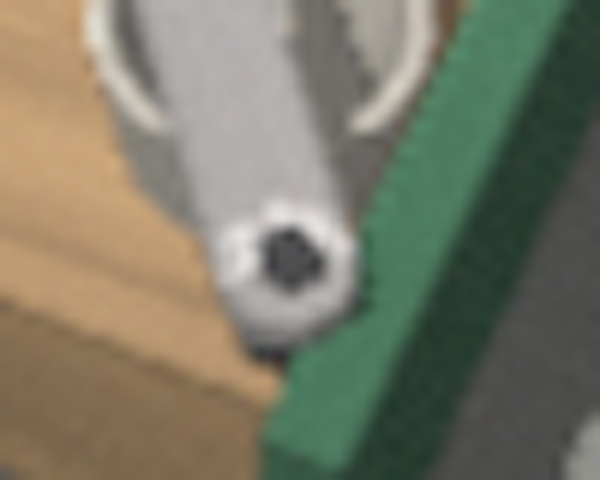

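View pics/hg_0.png

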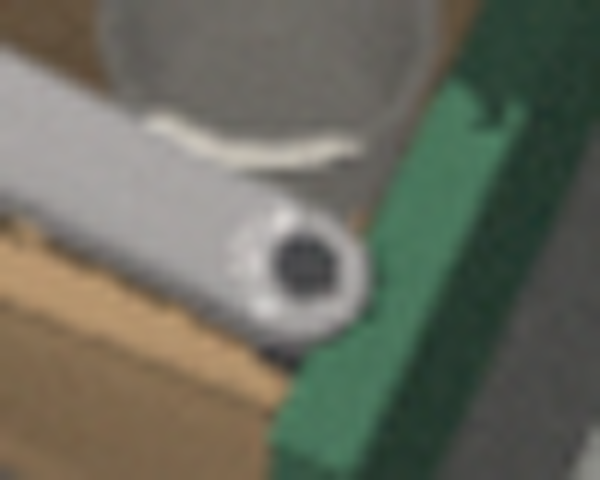

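```bash
python3 - <<'E'
from h import *
W=load('wriste'); crop(W['image'],440,0,512,60,10,'pics/we_c.png')
for dz in (.1,.104,.116):
    print(dz,proj(W,[.612,.0155,dz]),proj(W,[.614,.0155,dz]))
print(proj(W,[.48,.02,.11]))
E
```

```text
0.1 [468.6511591   22.39489013] [470.71590002  24.97275166]
0.104 [472.04625622  26.97567746] [474.1208613   29.56460908]
0.116 [482.8892655   41.61658232] [484.99079813  44.23474944]
[ 244.11108587 -290.19815004]
```

View pics/we_c.png

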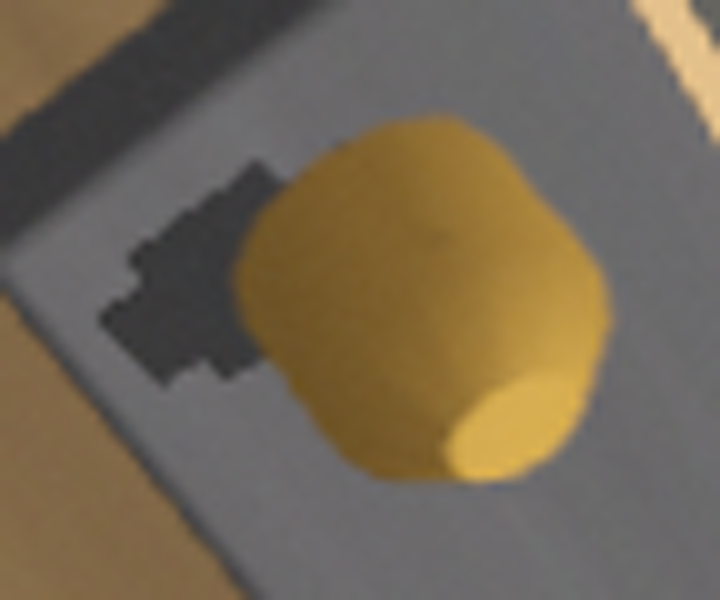

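```bash
python3 - <<'E'
from h import *
def brass(c,box):
    x0,y0,x1,y1=box; h=cv2.cvtColor(c['image'],cv2.COLOR_BGR2HSV)[y0:y1,x0:x1].astype(float)
    im=c['image'][y0:y1,x0:x1].astype(float)
    w=np.clip(im[:,:,2]-im[:,:,0]-25,0,None); w[h[:,:,1]<110]=0
    ys,xs=np.mgrid[y0:y1,x0:x1]; return (w*xs).sum()/w.sum(),(w*ys).sum()/w.sum(),(w>0).astype(int)
for a,b in (('topa','sidea'),('topd','sided')):
    T=load(a);S=load(b)
    u=brass(T,(187,183,199,192)); print(u[0],u[1]); print(u[2])
    v=brass(S,(203,247,212,256)); print(v[0],v[1]); print(v[2])
    for z in (.106,.108,.110,.112,.114): print(z,onz(T,u[0],u[1],z)[:2],onz(S,v[0],v[1],z)[:2])
    print(tri(T,u[:2],S,v[:2]))
    R=np.array(T['R']);print(-R.T@T['t']); R=np.array(S['R']);print(-R.T@S['t'])
W=load('wriste'); print('wrist e tip',onz(W,491,42.3,.116))
E
```

```text
191.53955696202533 187.04430379746836
[[0 0 0 0 0 0 0 0 0 0 0 0]
 [0 0 0 0 0 0 0 0 0 0 0 0]
 [0 0 0 0 0 0 0 0 0 0 0 1]
 [0 0 0 1 1 1 0 0 0 0 0 1]
 [0 0 0 1 1 1 1 0 0 0 0 1]
 [0 0 0 1 1 1 1 0 0 0 0 0]
 [0 0 0 0 1 1 1 0 0 0 0 0]
 [0 0 0 0 0 0 0 0 0 0 0 0]
 [0 0 0 0 0 0 0 0 0 0 0 0]]
206.5189003436426 251.19358533791524
[[0 0 0 0 0 0 0 0 0]
 [0 0 0 0 0 0 0 0 0]
 [0 0 0 1 1 1 0 0 0]
 [0 0 1 1 1 1 0 0 0]
 [0 0 1 1 1 1 0 0 0]
 [0 0 1 1 1 1 0 0 0]
 [0 0 1 1 1 1 0 0 0]
 [0 0 0 1 1 1 0 0 0]
 [0 0 0 0 0 0 0 0 0]]
0.106 [0.61289395 0.0168365 ] [0.61364313 0.01621765]
0.108 [0.61260281 0.01646107] [0.6128329  0.01743938]
0.11 [0.61231168 0.01608564] [0.61202267 0.0186611 ]
0.112 [0.61202055 0.01571021] [0.61121244 0.01988283]
0.114 [0.61172941 0.01533478] [0.61040222 0.02110455]
(array([0.61300248, 0.01674629, 0.10694306]), np.float64(0.0005114323703926655))
[ 0.47841393 -0.15658155  1.02983784]
[0.33147988 0.44168574 0.80250357]
191.5723076923077 187.09846153846155
[[0 0 0 0 0 0 0 0 0 0 0 0]
 [0 0 0 0 0 0 0 0 0 0 0 0]
 [0 0 0 0 0 0 0 0 0 0 0 1]
 [0 0 0 1 1 1 0 0 0 0 0 0]
 [0 0 0 1 1 1 1 1 0 0 0 1]
 [0 0 0 1 1 1 1 0 0 0 0 0]
 [0 0 0 0 1 1 1 0 0 0 0 1]
 [0 0 0 0 0 0 0 0 0 0 0 0]
 [0 0 0 0 0 0 0 0 0 0 0 0]]
206.5398138572906 251.21613236814892
[[0 0 0 0 0 0 0 0 0]
 [0 0 0 0 0 0 0 0 0]
 [0 0 0 1 1 1 0 0 0]
 [0 0 1 1 1 1 0 0 0]
 [0 0 1 1 1 1 0 0 0]
 [0 0 1 1 1 1 0 0 0]
 [0 0 1 1 1 1 1 0 0]
 [0 0 0 1 1 1 0 0 0]
 [0 0 0 0 0 0 0 0 0]]
0.106 [0.61275494 0.01675055] [0.61356811 0.01625578]
0.108 [0.61246411 0.01637531] [0.6127581 0.0174774]
0.11 [0.61217328 0.01600007] [0.61194809 0.01869902]
0.112 [0.61188244 0.01562482] [0.61113807 0.01992063]
0.114 [0.61159161 0.01524958] [0.61032806 0.02114225]
(array([0.61292826, 0.01670006, 0.10681992]), np.float64(0.0006087249509949117))
[ 0.47841393 -0.15658155  1.02983784]
[0.33147988 0.44168574 0.80250357]
wrist e tip [0.6151153 0.0174974 0.116    ]
```

>>> send_rows([
  [[0,0,0],[0.001,0,-0.0027],0],
  [[0,0,0],[0.001,0,-0.0027],0],
  [[0,0,0],[0.001,0,-0.0027],0],
  [[0,0,0],[0.001,0,-0.0027],0],
  [[0,0,0],[0.0015,0,0],0],
  [[0,0,0],[0.0015,-0.0001,0],0],
  [[0,0,0],[0.0015,0,0],0],
  [[0,0,0],[0,0,0],0],
])

```text
t: 14.02
eef_pos: [0.638, 0.0169, 0.2076]
ee_rot: [0.014, 0.954, -0.005, 0.3]
force: [-4.0, -4.0, -2.1]
grip_width: 0.0279
```

```bash
cat > chk.py <<'E'
import sys
from goal import *
from m import ring
tag=sys.argv[1]
s=sense(); print(s['t'],s['force'],s['grip_width'],s['eef_pos'])
R=Rn.from_quat(s['ee_rot']).as_matrix(); g=s['eef_pos']+.052*R[:,2]; print('grasp',g)
W=snap('wrist',tag); crop(W['image'],180,0,320,150,5,f'pics/wrist{tag}_c.png')
T=snap('top',tag); S=snap('side',tag); crop(S['image'],235,250,285,290,12,f'pics/hg{tag}.png')
for c in (load('topd'),T):
    im=c['image'][195:265].astype(float); G=im[:,:,1]-im[:,:,2]
    x=[]
    for u0 in (200,250):
        w=np.clip(G[:,u0:u0+10].mean(1)-25,0,None); v=(w*np.arange(195,265)).sum()/w.sum(); x.append(onz(c,u0+4.5,v,.1)[0])
    print('panel x',x)
try:
    r,n=ring(W,(205,40,290,170)); print('ring',r,n)
    from scipy.optimize import brentq
    L=brentq(lambda L:.104+.19*np.sin(L)+.031*np.cos(L)-g[2],-.05,.9)
    zt=.104+.13*np.sin(L)+.004*np.cos(L); q=onz(W,*r,zt); print('L',L,'ring',q,'hinge',q[0]-.13*np.cos(L)+.004*np.sin(L))
except Exception as e: print(e)
E
python3 chk.py j
```

```text
14.025 [-3.99966571 -3.96678683 -2.0611866 ] 0.02794224317183364 [0.63804672 0.01692379 0.20758645]
grasp [0.6677923  0.01595623 0.16494534]
panel x [np.float64(0.46303244765516893), np.float64(0.45988416750764344)]
panel x [np.float64(0.46620741039354113), np.float64(0.46254867137253575)]
ring (246.69178771972656, 115.87608337402344) 1147
L 0.16038789008495827 ring [0.61220171 0.01801274 0.12870981] hinge 0.48450901544626684
```

View pics/wristj_c.png

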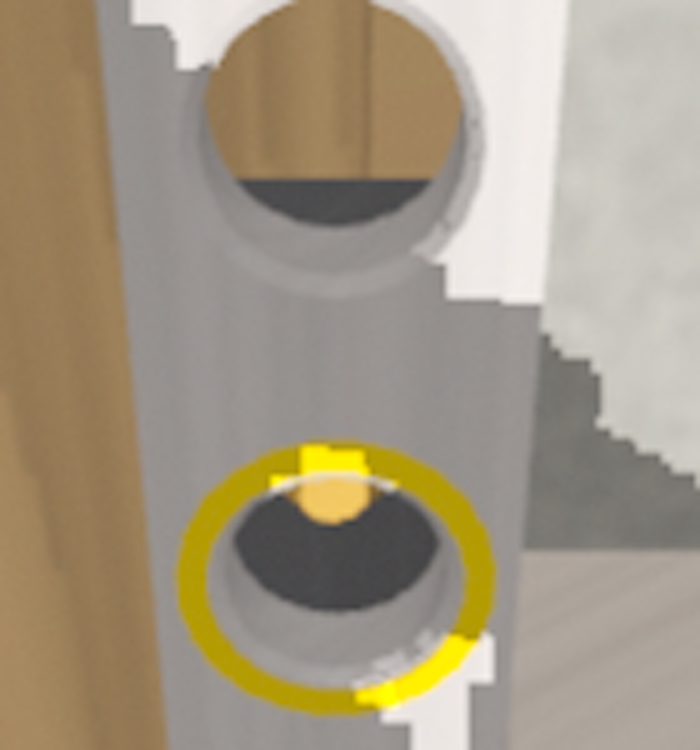

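View pics/hgj.png

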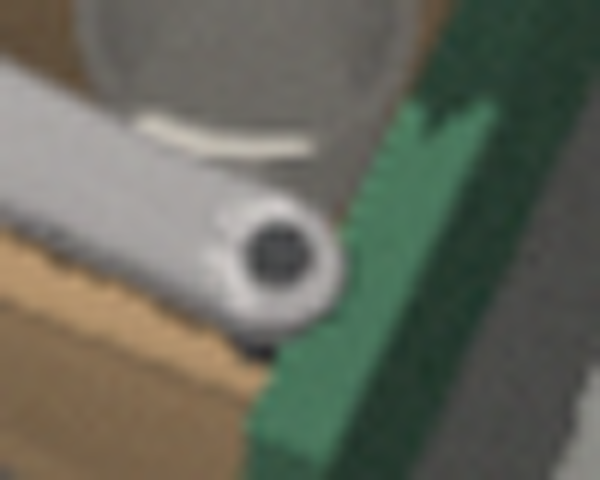

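```bash
python3 - <<'E'
from h import *
W=load('wristj'); cp=lambda x,y:(180+(x+.5)/5-.5,0+(y+.5)/5-.5)
t=onz(W,*cp(334,524),.116); print(t, onz(W,*cp(298,495),.116),onz(W,*cp(372,495),.116)); print('hole mid expected when level at hinge+.13; dist=',t[0]-.0025-.4845)
S=load('sidej');p=(235+278.5/12-.5,250+255.5/12-.5); q=load('sided');p0=(180+396.5/5-.5,180+458.5/5-.5)
print(onz(S,*p,.108),onz(q,*p0,.108))
E
```

```text
[0.61777942 0.01763066 0.116     ] [0.61491196 0.0149998  0.116     ] [0.61506633 0.02060566 0.116     ]
hole mid expected when level at hinge+.13; dist= 0.1307794181464877
[0.48262401 0.02027365 0.108     ] [0.47997924 0.02030792 0.108     ]
```

>>> send_rows([
  [[0,0,0],[0.0011,0,-0.0037],0],
  [[0,0,0],[0.0011,0,-0.0037],0],
  [[0,0,0],[0.001,-0.0001,-0.0037],0],
  [[0,0,0],[0.001,0,-0.0038],0],
  [[0,0,0],[0.0009,0,-0.0037],0],
  [[0,0,0],[0.0008,-0.0001,-0.0038],0],
  [[0,0,0],[0,0,0],0],
])

```text
t: 15.05
eef_pos: [0.6443, 0.0176, 0.1855]
ee_rot: [0.014, 0.954, -0.005, 0.3]
force: [-2.3, 0.4, -1.1]
grip_width: 0.0276
```

```bash
python3 chk.py k; python3 -c "
from h import *
crop(load('sidek')['image'],160,200,290,290,6,'pics/sidek_c.png')"
```

```text
15.05 [-2.33962918  0.44920443 -1.11989204] 0.02757795729324155 [0.64432673 0.01763153 0.18546107]
grasp [0.67411882 0.01674092 0.14285076]
panel x [np.float64(0.46303244765516893), np.float64(0.45988416750764344)]
panel x [np.float64(0.4661738617801681), np.float64(0.4628189695899304)]
ring (245.80662536621094, 119.50062561035156) 1206
L 0.04147195233520753 ring [0.61393519 0.01867293 0.11338637] hinge 0.48421280831296726
```

View pics/wristk_c.png

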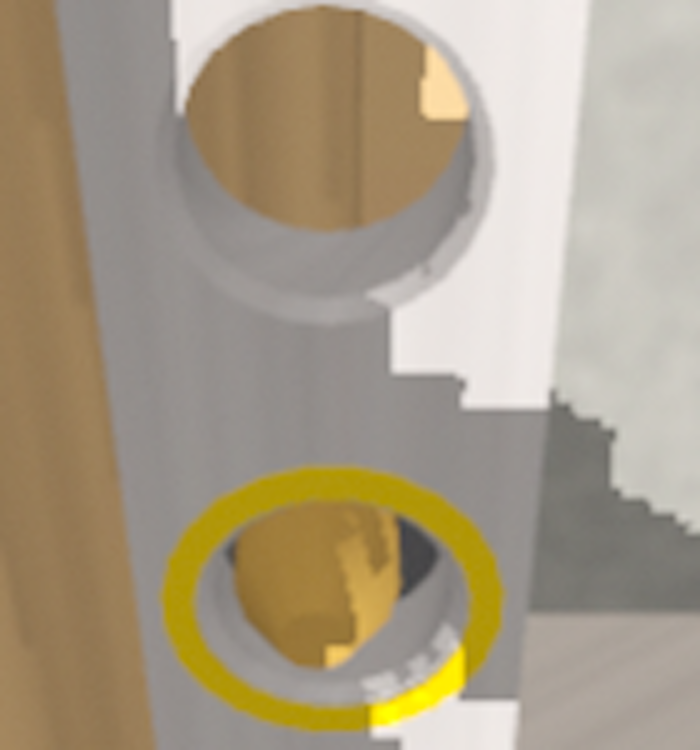

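View pics/sidek_c.png

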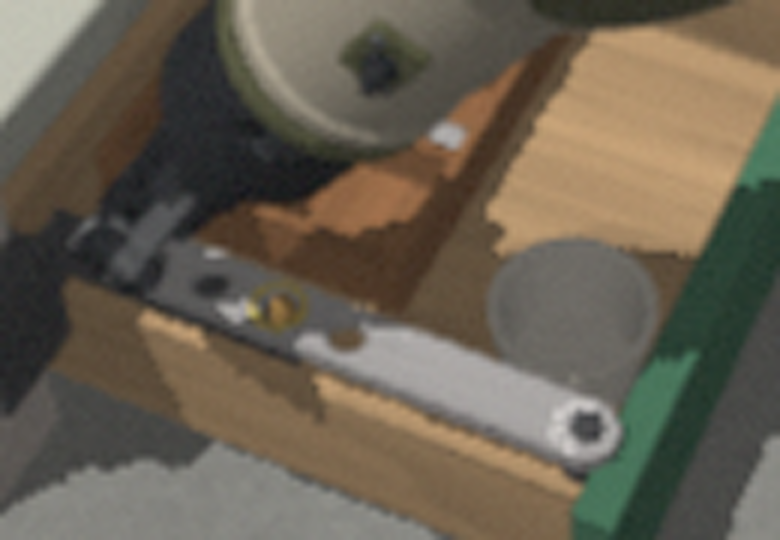

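>>> send_rows([
  [[0,0,0],[0.0004,-0.0005,-0.0025],0],
  [[0,0,0],[0.0004,-0.0005,-0.0025],0],
  [[0,0,0],[0.0004,0,-0.0025],0],
  [[0,0,0],[0.0002,0,-0.0015],0],
  [[0,0,0],[0,0,0],0],
])

```text
t: 15.82
eef_pos: [0.6458, 0.0157, 0.1768]
ee_rot: [0.014, 0.954, -0.005, 0.301]
force: [1.6, -0.6, 1.9]
grip_width: 0.028
```

```bash
python3 chk.py l
```

```text
15.825 [ 1.62944529 -0.62987783  1.85119616] 0.027993433463082206 [0.6458475  0.01570937 0.17680972]
grasp [0.6756547  0.01474178 0.13421166]
panel x [np.float64(0.46303244765516893), np.float64(0.45988416750764344)]
panel x [np.float64(0.4661678399992591), np.float64(0.4630355962021762)]
ring (248.0457305908203, 125.0667495727539) 1163
L -0.004147780177787218 ring [0.61536422 0.01742756 0.10746076] hinge 0.48534874860358107
```

View pics/wristl.png

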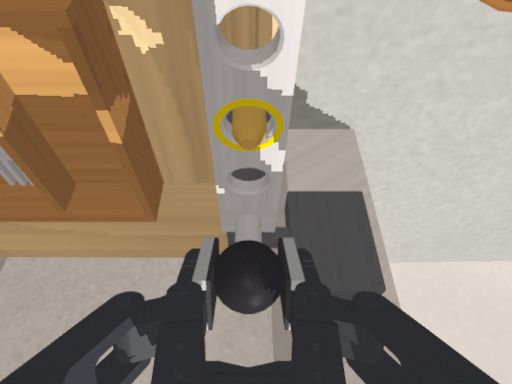

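>>> send_rows([
  [[0,0,0],[0,0,0],0.65],
  [[0,0,0],[0,0,0],0.65],
  [[0,0,0],[0,0,0],0.65],
  [[0,0,0],[0,0,0],0.65],
  [[0,0,0],[-0.0069,0.0002,0.0098],0.65],
  [[0,0,0],[-0.0069,0.0002,0.0098],0.65],
  [[0,0,0],[-0.0069,0.0002,0.0098],0.65],
  [[0,0,0],[-0.0069,0.0002,0.0098],0.65],
  [[0,0,0],[-0.0115,0.0003,0.0164],0.65],
  [[0,0,0],[-0.0115,0.0003,0.0164],0.65],
  [[0,0,0],[-0.0115,0.0003,0.0164],0.65],
  [[0,0,0],[-0.0115,0.0003,0.0164],0.65],
  [[0,0,0],[0,0,0],0.65],
])

```text
t: 17.6
eef_pos: [0.5719, 0.0177, 0.2824]
ee_rot: [0.014, 0.953, -0.006, 0.301]
force: [0.5, -0.7, -0.2]
grip_width: 0.0556
```

```bash
python3 chk.py m; python3 -c "
from h import *
crop(load('sidem')['image'],140,80,300,290,4,'pics/x.png')
crop(load('sidem')['image'],140,170,290,290,5,'pics/sidem_c.png')"
```

```text
17.6 [ 0.4724414  -0.73709529 -0.2453434 ] 0.05555982051593126 [0.57192833 0.01768543 0.28240538]
grasp [0.60179003 0.01662868 0.23984763]
panel x [np.float64(0.46303244765516893), np.float64(0.45988416750764344)]
panel x [np.float64(0.46673612591317587), np.float64(0.46278056303386905)]
ring (248.97491455078125, 97.45235443115234) 307
L 0.6216167896768287 ring [0.5548862  0.01914921 0.18295729] hinge 0.45153366251935884
```

View pics/wristm.png

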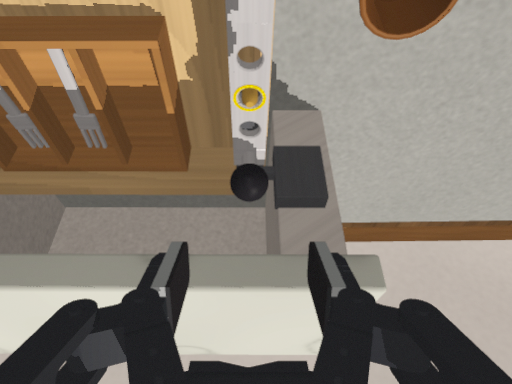

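View pics/sidem_c.png

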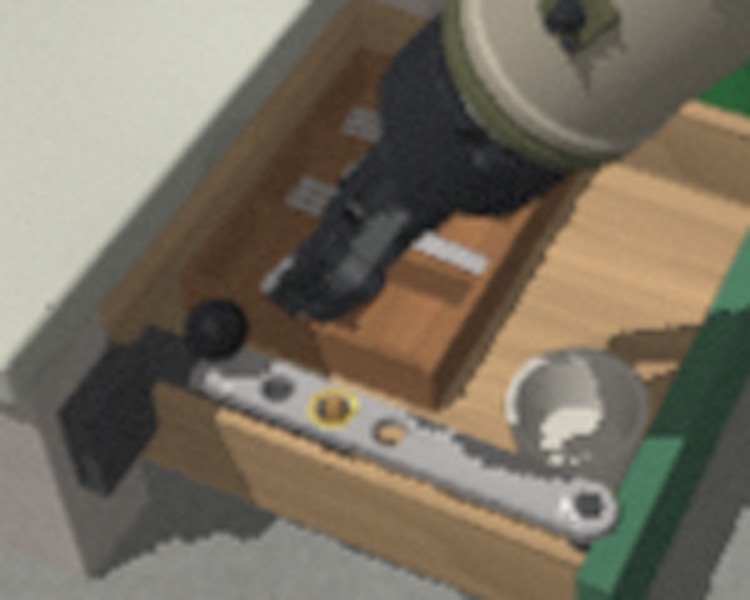

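View pics/topm.png

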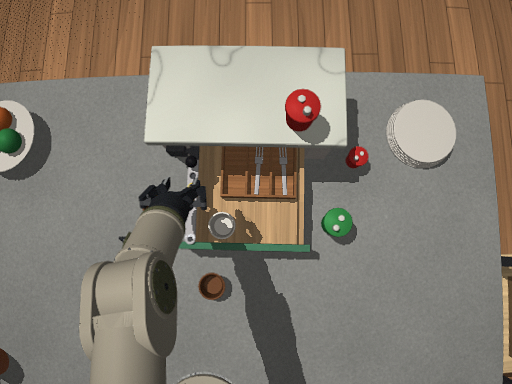

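```bash
python3 - <<'E'
from m import *
W=load('wristm');S=load('sidem')
crop(W['image'],200,30,300,210,4,'pics/wm_c.png')
kw,st=knob(W,(225,160,272,204)); ks=(140+216/5,170+328/5); print(kw,st,tri(W,kw,S,ks), 'ring z=.108',onz(W,249,97.5,.108))
print('tri ring',tri(W,(249,97.5),S,(140+334/5,170+407/5)))
E
```

```text
[248.42299795 180.48151951] [231 164  37  37 974] (array([0.67273202, 0.01545557, 0.13542495]), np.float64(0.001084342573513396)) ring z=.108 [0.61584339 0.01710455 0.108     ]
tri ring (array([0.61236851, 0.01788042, 0.11024049]), np.float64(0.0029157842323046584))
```

View pics/wm_c.png

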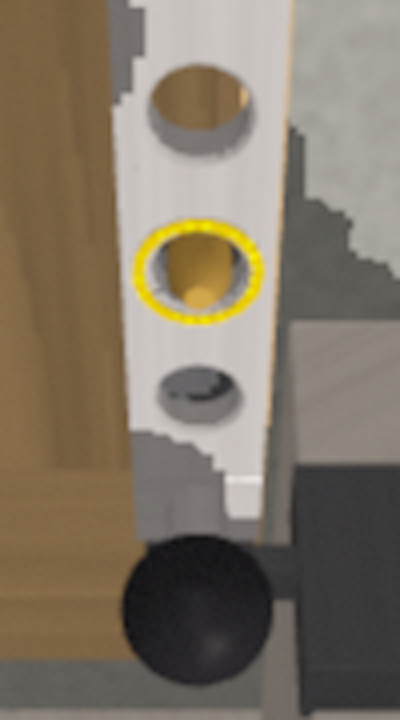

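```bash
python3 -c "
from h import *
a=load('topa')['image'].astype(int);b=load('topm')['image'].astype(int);print('cup diff',abs(a-b)[85:135,280:325].mean())
print(sense()['t'],sense()['force']); print(finish_job())"
```

```text
cup diff 8.104148148148148
17.75 [-1.16607384  0.90863799  0.46108278]
the job is handed in; nothing more can be done
None
```

```bash
python3 -c "
from h import *
for n in ('topa','topm'):
    im=load(n)['image'].astype(int)[80:140,275:330]; m=((im[:,:,2]-im[:,:,1])>60); y,x=np.nonzero(m); print(n,m.sum(),x.mean()+275,y.mean()+80)
a=load('topa')['image'].astype(int);b=load('topm')['image'].astype(int); print(abs(a-b)[60:110,180:260].mean())"
```

```text
topa 845 301.63668639053253 105.91360946745561
topm 863 301.58516801854 106.11471610660487
11.989166666666666
```

The drawer is pulled out and the stay is down on the brass peg through its yellow-ringed middle hole. The gripper has let go and the arm is clear of everything. I handed it in at 17.75 s.

- **What I did:** I pinched the front panel and pulled the drawer out about 80 mm. I then took the knob with the gripper leaning back 35°, lifted the stay and swung it over the peg. Before lowering it I eased the drawer back in about 4 mm, because the swing had nudged it out a little and my first peg position was slightly off.
- **Stay:** The peg shows through the yellow ring, and the knob centre measured 135.4 mm up, against 135 mm for a stay lying level.
- **Cup and ramekin:** The cup had moved 0.2 pixels at most in the top view, which is within noise. The ramekin is upright in the drawer.
- **Checks that disagreed:**
  - The hinge-to-peg distance first measured about 130–132 mm. After the swing the views gave 134–138 mm, and after the correction they agreed at about 130 mm.
  - The wrist camera sat about 2 mm off the other two in x.
  - The last two-view fix on the yellow ring was loose: a 3 mm miss, and 110 mm high instead of 108 mm.
  - A raw picture difference at the cup came out at 8, but plain counter that nothing touched gave 12, so that is picture noise or lighting. I checked the cup's position after handing in, using pictures taken before.

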